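# Angle a batten past the bench post into the gluing bay

### The arm

A 6-joint arm with a two-finger parallel gripper is mounted at the origin on the work surface. World frame = base frame: x ahead of the robot, y to its left, z up, the work surface at z = 0. Lengths are in m, angles in rad, forces in N, time in s.
With the tool pointing down it reaches from about 0.3 to 0.775 m from the base axis. Payload 14.6 kg.
Tool frame: the origin (TCP) lies at the very end of the fingers, on their centre line; the grasp point (between the pads) lies 19 mm behind it (ctrl.grasp_offset is the distance from the TCP to the grasp point, in m); x points along the fingers, y is the direction in which the jaws open and shut, and the axes are right-handed (so a half turn about x gives the same grasp; the last joint's range is limited). The gripper opens to 94 mm and grips with 3 to 60 N. Pads are 16 mm wide; open, the fingers measure 119 mm over their backs; the gripper's body (75 mm by 177 mm) begins 78 mm behind the grasp point.
Start: joints at [-1.182, 0.3, 1.521, -0, 1.321, -0.067], TCP at [0.242, -0.494, 0.205] pointing down, gripper open.
Joint ranges: [-3.03, 3.03], [-0.79, 2.21], [0.23, 2.52], [-1.04, 4.18], [0, 3.07], [-2.55, 2.55]. Speed limits (rad/s): [2.22, 2.22, 2.57, 3.14, 3.14, 3.14].

### API

Orientations are given as [roll, pitch, yaw] about the fixed x, y, z axes, in that order (R = Rz(yaw) Ry(pitch) Rx(roll)).
In Python, from station import ctrl gives the robot as it stands. The module is installed in compiled form; this text tells all that it offers.
- The arm moves only by the tool send_rows, never from a script. Its argument "rows" is a list that holds one entry, the list of rows, each a list of 4 numbers: the shift along the world's x, y, z in mm, then the turn about the world's z in rad. A call has 1 to 12 rows; each row shifts and turns the commanded pose from where the row before left it; what a row does not reach is not made up. A row lasts 1/10 s, in which the tool goes at most 50 mm and 8.59 degrees, less where a joint would pass 70% of its speed; a pose out of reach is approached as far as the arm can. A call is refused whole if a number of a shift passes 50 or a number of a turn 0.15, either way. A call with a gripper value outside its range is refused whole. "grip" is the gripper's target within -1 to 1 (shut at 1, half-way at 0, fully open at -1), set as the call begins (left out, the last holds). The fingers move at their own pace and stop on an object; "newtons" is the grip in N (left out, the last holds). Time passes only in rows, so rows that do not move let the fingers close. It gives the time, the measured TCP pose, the force and the opening at its end, in the units of the state.
- ctrl.get_obs(): the state, without advancing time (a new reading comes with each control period).
- ctrl.camera(name): name is "side" or "top"; returns (picture, depth): 480x640x3 uint8, red, green, blue; 480x640 float32, m along the optical axis (not along the pixel's ray), 0 where there is no reading.
- ctrl.camera_params(name): a dict with "vertical_fov" (degrees; the focal length in pixels is half the picture's height over the tangent of half this angle, whatever the lens; pixels are square), "cx", "cy" (the principal point, pixels), "cam_to_world" (4x4, takes a point from camera to world coordinates). Camera axes: x right, y up, looking along -z (the intrinsics and any distortion apply to the point x, -y, -z); pixel columns grow to the right and rows downward; lengths in m; the calibration is good to about 2 mm. A picture is of the moment at which its call begins. camera_params takes no time and is no camera call.
- ctrl.hand_in(): hands the job in, once; it reports no verdict.
The state is a dict: "time_s": time; "qpos": joint angles; "joint_vel": joint speeds; "tau": joint torques, N m; "ee_pos": TCP position; "eef_rot": TCP orientation; "force": force on the tool from outside, world axes, zero at the start; "moment": the same for the moment, N m; "grip_width": finger opening in m.
Only numpy, scipy, OpenCV 4.12 (cv2) and the standard library are available. Lean on these libraries where they do the work, as an engineer would, in place of code of your own. Each camera call takes 0.05 s, during which the arm holds its last target.

### The job

Push the loose batten into the green bay until it lies flush against the back fence, between the two end cheeks. A steel post stands in front of one end of the bay, so slip that end of the batten in behind the post at an angle, then swing the other end in. Only push it along the bench with the fingers, never lifting it, leave the glue bottle, wooden block and screwdriver where they are, and finish with the hand clear of everything.

Things in the scene. Friction and masses are not known exactly. Their poses are not given: they have to be found in the camera images.
- batten: loose straight wooden batten, medium brown, 36 wide (its x) x 220 long (its y) x 30 mm high, about 0.16 kg, lying flat on the bench between the robot and the bay; it slides when pushed. Origin: centre of its underside (on the bench, height 0). Both ends are alike.
- bay: green bay fixed to the bench, 40 mm high, no floor. Origin: bench height, middle of the back fence's inner face; x points from the open mouth into the fence (away from the robot), y along it. Fence: x 0 to 30, y -145 to 145 mm. End cheeks: x -30 to 0, |y| 120 to 145 mm, so 240 mm long inside. A batten fully home has its origin at x = -18 mm, y within 10 mm of 0, long axis along y.
- post: round steel post with a red band, 20 mm diameter, 50 mm high, fixed upright in the bench in front of the bay. Origin: centre of its foot. In the bay's frame it stands at x = -68 mm and y = +82 or -82 mm (changes from run to run; a flat dark hole level with the bench marks the other place), leaving 58 mm between post and fence.
- glue: loose yellow glue bottle, 56 mm diameter, 150 mm high, standing to one side; origin at the centre of its underside; to be left alone.
- block: loose pale wooden block 70 x 45 x 45 mm, at one side; origin at the centre of its underside; to be left alone.
- screwdriver: loose screwdriver with green handle, 220 mm long, 26 mm high, lying along y beyond the fence; origin on the bench under it, near its middle; to be left alone.
Not all that is in view belongs to the job. Several things look just like the batten: the one meant starts farthest to the robot's right.

How it is judged:
At the end, for the whole second after the job is handed in: The batten lies flat on the bench in the bay, its far face within 6 mm of the fence, its long axis within 0.04 rad of the fence's, between the cheeks (centre within 14 mm of the bay's middle), at rest (x of batten in the frame of bay between -0.024 and -0.012 m and y of batten in the frame of bay between -0.014 and 0.014 m and angle between the y axis of batten and the y axis of bay, either way round below 0.04 rad and height (world z) of batten below 0.004 m and linear speed of batten below 0.01 m/s); the robot touches nothing.
It fails at once if the batten is lifted off the bench (origin more than 10 mm up) or tipped by more than 0.25 rad (height (world z) of batten above 0.01 m or angle between batten's own z axis and vertical above 0.25 rad).
It fails at once if the glue bottle is shifted by more than 20 mm (distance of glue from where it was at the start of the episode above 0.02 m).
It fails at once if the wooden block is shifted by more than 20 mm (distance of block from where it was at the start of the episode above 0.02 m).
It fails at once if the screwdriver is shifted by more than 20 mm (distance of screwdriver from where it was at the start of the episode above 0.02 m).
It also fails if it takes over 67 s, if anything falls off the work surface, if the arm or the gripper's body presses on something with over 40 N, if the wrist force passes 120 N, or if a joint passes its speed limit or range.

## Working session

There is one attempt and no reset: what is moved stays moved. The work goes in short steps, Python scripts to look and compute and a tool call to move; the robot and the scene stay as the last step left them, time stands still between calls to the robot, and variables do not carry over. Pictures are saved under pics/ and viewed, and the job is handed in when it is done.

Besides the shell and the picture viewer there is one more tool, called after "Request:" as name(argument=value, ...) on one line, values as JSON. send_rows: Moves the arm, as the interface text tells. Its arguments: {"type":"object","properties":{"rows":{"type":"array"},"grip":{"type":"number"},"newtons":{"type":"number"}},"required":["rows"]}

```bash
mkdir -p pics
cat > h.py <<'E'
import numpy as np, cv2
from station import ctrl
def snap(n,f):
    p,d=ctrl.camera(n); cv2.imwrite('pics/'+f+'.png',p[:,:,::-1]); np.save('pics/'+f+'_d.npy',d); return p,d
def w(n,u,v,d=None,z=None):
    P=ctrl.camera_params(n); f=240/np.tan(np.radians(P['vertical_fov'])/2); M=np.array(P['cam_to_world'])
    c=np.array([(u-P['cx'])/f,-(v-P['cy'])/f,-1.])
    if z is None: return (M@np.r_[c*d,1])[:3]
    r=M[:3,:3]@c; t=(z-M[2,3])/r[2]; return M[:3,3]+t*r
E
python3 - <<'E'
from h import *
for n in('top','side'):
    snap(n,n+'0'); print(ctrl.camera_params(n))
print(ctrl.get_obs())
E
```

```text
{'vertical_fov': 51.296549139002074, 'cx': 319.0010191762943, 'cy': 238.16698087976673, 'cam_to_world': array([[-0.02569192,  0.99062259, -0.13418943,  0.34669107],
       [-0.99945855, -0.02821418, -0.01692822,  0.00553227],
       [-0.02055552,  0.13368185,  0.9908111 ,  1.1156653 ],
       [ 0.        ,  0.        ,  0.        ,  1.        ]])}
{'vertical_fov': 45.14372702669162, 'cx': 312.818542734323, 'cy': 245.3197878284561, 'cam_to_world': array([[-0.86004269,  0.295538  , -0.41591328, -0.03207843],
       [-0.50996095, -0.52398745,  0.68218544,  0.81821385],
       [-0.01632161,  0.79880813,  0.60136442,  0.76997034],
       [ 0.        ,  0.        ,  0.        ,  1.        ]])}
{'time_s': 0.1, 'qpos': array([-1.18156848e+00,  3.00448822e-01,  1.52149600e+00,  1.25558324e-06,
        1.32071138e+00, -6.65750264e-02]), 'joint_vel': array([ 0.00141684, -0.00089255, -0.00237494,  0.00086973,  0.000956  ,
       -0.00071011]), 'tau': array([ 3.32320442e-04, -5.32647943e+01, -3.53284121e+01,  7.08558387e-02,
        2.34676333e-02, -6.13867860e-05]), 'ee_pos': array([ 0.24202334, -0.4936311 ,  0.20493454]), 'eef_rot': array([-1.63851488,  1.56973278,  1.95888034]), 'force': array([-0.3158571 , -0.07457397, -0.50551108]), 'moment': array([ 0.03212613, -0.00649593, -0.0333943 ]), 'grip_width': 0.09360446868187544}
```

View pics/top0.png

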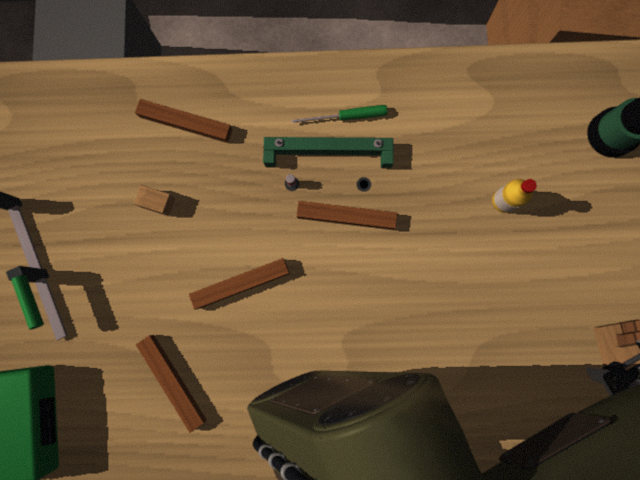

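View pics/side0.png

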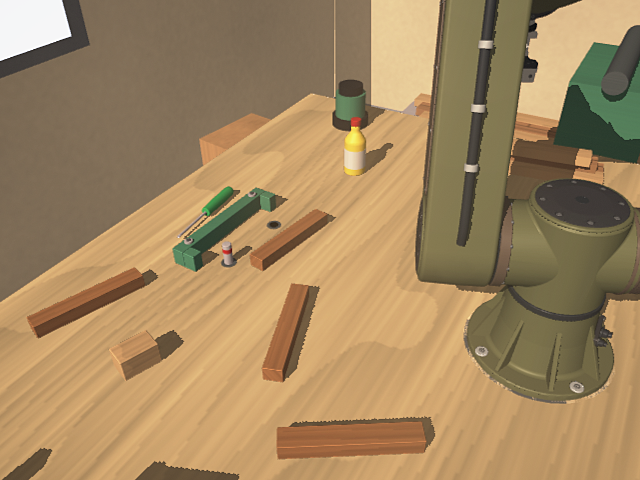

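Run:
```python
from h import *
a=cv2.imread('pics/top0.png'); cv2.imwrite('pics/c1.png',cv2.resize(a[120:250,240:420],None,fx=4.4,fy=4.4,interpolation=cv2.INTER_CUBIC))
cv2.imwrite('pics/c2.png',cv2.resize(a[300:480,440:640],None,fx=3,fy=3))
b=cv2.imread('pics/side0.png');cv2.imwrite('pics/c3.png',cv2.resize(b[80:230,400:640],None,fx=3,fy=3))
```

```text
(no output)
```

View pics/c1.png

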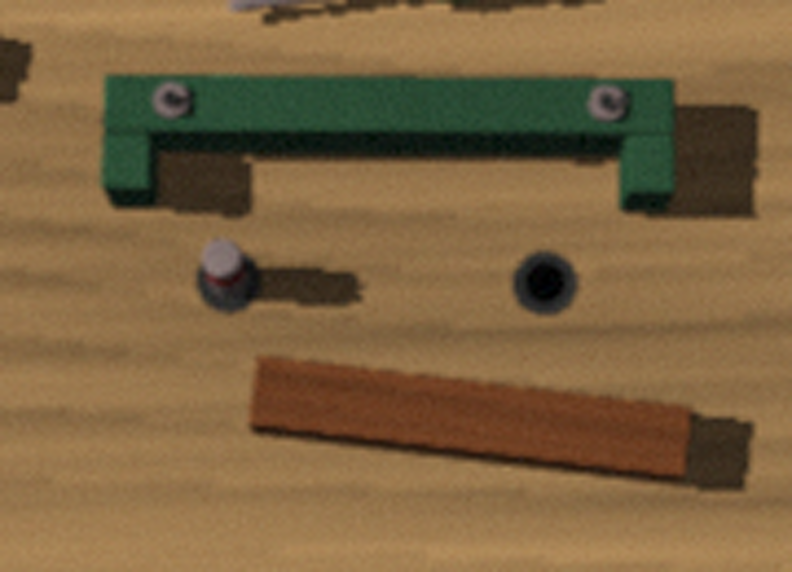

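View pics/c2.png

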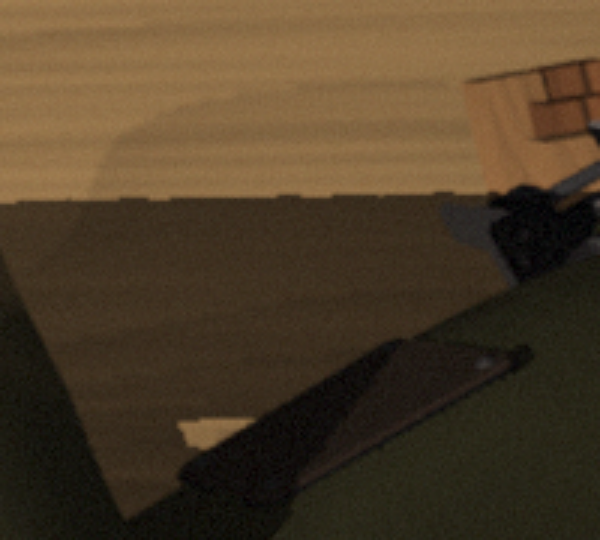

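View pics/c3.png

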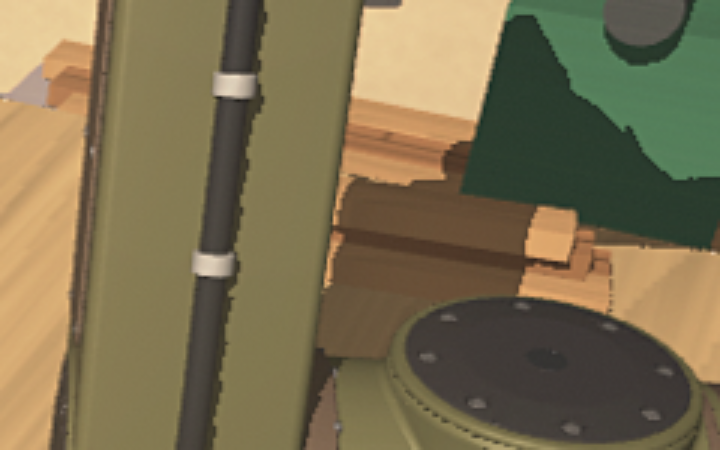

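```bash
cat >> h.py <<'E'
def q(u,v,z,n='top',o=(240,120),s=4.4): return w(n,o[0]+(u+.5)/s-.5,o[1]+(v+.5)/s-.5,z=z)
E
python3 - <<'E'
from h import *
np.set_printoptions(precision=4,suppress=True)
for l,u,v,z in [('fTL',106,75,.04),('fTR',672,80,.04),('iL',105,132,.04),('iR',674,137,.04),('cL',103,190,.04),('cLr',152,190,.04),('cR',673,193,.04),('cRl',621,193,.04),('post',222,253,.05),('hole',545,283,0),
 ('b1',258,357,.03),('b2',690,407,.03),('b3',685,475,.03),('b4',250,428,.03)]: print(l,q(u,v,z))
def W(u,v,z):return w('top',u,v,z=z)
print('glue',W(517,192,.1),'block',W(155,196,.045))
E
```

```text
fTL [0.7251 0.1418 0.04  ]
fTR [ 0.7131 -0.1451  0.04  ]
iL [0.6951 0.1426 0.04  ]
iR [ 0.6833 -0.1447  0.04  ]
cL [0.6649 0.1439 0.04  ]
cLr [0.6641 0.1192 0.04  ]
cR [ 0.6542 -0.1429  0.04  ]
cRl [ 0.6551 -0.1169  0.04  ]
post [0.6277 0.0836 0.05  ]
hole [ 0.6197 -0.0801  0.    ]
b1 [0.5787 0.0679 0.03  ]
b2 [ 0.5467 -0.1478  0.03  ]
b3 [ 0.5124 -0.1437  0.03  ]
b4 [0.5425 0.0727 0.03  ]
glue [ 0.5685 -0.3873  0.1   ] block [0.5956 0.3825 0.045 ]
```

```bash
cat >> h.py <<'E'
from scipy.spatial.transform import Rotation as Rr
def tool():
    o=ctrl.get_obs(); R=Rr.from_euler('xyz',o['eef_rot']).as_matrix(); j=R[:,1]; j=j if j[1]>0 else -j
    print('t',o['time_s'],'tcp',o['ee_pos'].round(4),'jawyaw',round(float(np.arctan2(-j[0],j[1])),4),'toolx',R[:,0].round(3),'tooly',R[:,1].round(3),'F',o['force'].round(1),'w',round(o['grip_width'],4),'q',o['qpos'].round(2))
E
python3 - <<'E'
from h import *
tool(); print(w('top',288,268,z=.03),w('top',287,260,z=.03))
E
```

```text
t 0.1 tcp [ 0.242  -0.4936  0.2049] jawyaw 0.4558 toolx [-0.     0.001 -1.   ] tooly [ 0.44  -0.898 -0.001] F [-0.3 -0.1 -0.5] w 0.0936 q [-1.18  0.3   1.52  0.    1.32 -0.07]
[0.4301224  0.09325576 0.03      ] [0.4476553  0.09513644 0.03      ]
```

Request:
send_rows(rows=[[[20.5, 40.3, 0, -0.075], [20.5, 40.3, 0, -0.075], [20.5, 40.3, 0, -0.075], [20.5, 40.3, 0, -0.075], [20.5, 40.3, 0, -0.075], [20.5, 40.3, 0, -0.075], [20.5, 40.3, 0, -0.075], [20.5, 40.3, 0, -0.075], [20.5, 40.3, 0, -0.075], [20.5, 40.3, 0, -0.075], [20.5, 40.3, 0, -0.075], [20.5, 40.3, 0, -0.075]]])

```text
time_s: 1.3
ee_pos: [0.4885, -0.0083, 0.2054]
eef_rot: [0.738, 1.571, -2.851]
force: [1.5, -1.1, -0.3]
grip_width: 0.094
```

Request:
send_rows(rows=[[[0, 0, -40, 0], [0, 0, -40, 0], [0, 0, -35, 0], [0, 0, -30, 0], [0, 0, -25, 0], [0, 0, -15, 0], [0, 0, -8, 0], [0, 0, 0, 0], [0, 0, 0, 0]]])

```text
time_s: 2.2
ee_pos: [0.4884, -0.0103, 0.0131]
eef_rot: [-2.758, 1.57, -0.06]
force: [-0.0, 0.1, 0.9]
grip_width: 0.0939
```

Run:
```python
from h import *
tool(); snap('side','s1'); snap('top','t1')
```

```text
t 2.2 tcp [ 0.4884 -0.0103  0.0131] jawyaw -0.4443 toolx [ 0.001 -0.    -1.   ] tooly [-0.43  -0.903 -0.   ] F [-0.   0.1  0.9] w 0.0939 q [-0.1   0.43  1.86  0.    0.86  1.92]
```

View pics/s1.png

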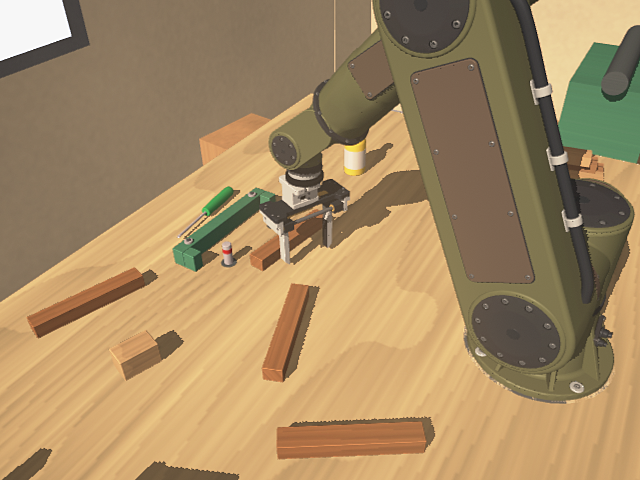

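View pics/t1.png

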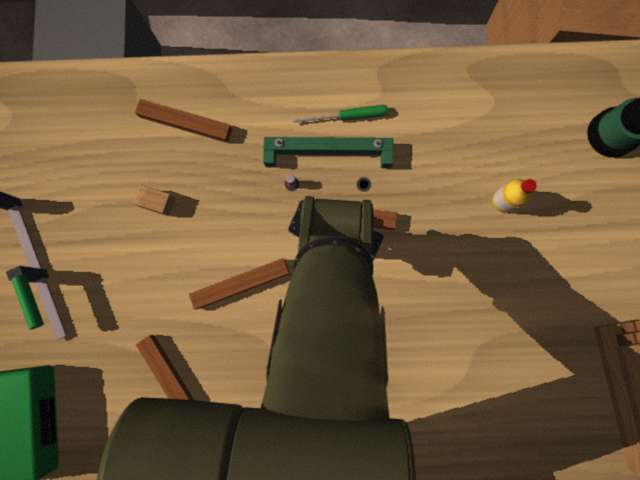

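Request:
send_rows(rows=[[[5.4, -2.6, 0, 0], [5.4, -2.6, 0, 0], [5.4, -2.6, 0, 0], [5.4, -2.6, 0, 0], [5.4, -2.6, 0, 0], [5.4, -2.6, 0, 0], [5.4, -2.6, 0, 0], [5.4, -2.6, 0, 0], [5.4, -2.6, 0, 0], [5.4, -2.6, 0, 0], [5.4, -2.6, 0, 0], [5.4, -2.6, 0, 0]]])

```text
time_s: 3.5
ee_pos: [0.5533, -0.0417, 0.0124]
eef_rot: [0.305, 1.571, 3.003]
force: [-1.5, 1.2, 0.7]
grip_width: 0.0944
```

Run:
```python
from h import *
tool(); 
for n in('side','top'): snap(n,n+'2')
b=cv2.imread('pics/side2.png');cv2.imwrite('pics/c4.png',cv2.resize(b[150:300,150:370],None,fx=3.6,fy=3.6,interpolation=cv2.INTER_CUBIC))
b=cv2.imread('pics/top2.png');cv2.imwrite('pics/c5.png',cv2.resize(b[120:250,240:420],None,fx=4.4,fy=4.4,interpolation=cv2.INTER_CUBIC))
```

```text
t 3.5 tcp [ 0.5533 -0.0417  0.0124] jawyaw -0.4442 toolx [-0.  0. -1.] tooly [-0.43  -0.903  0.   ] F [-1.5  1.2  0.7] w 0.0944 q [-0.14  0.54  1.67 -0.    0.93  1.87]
```

View pics/c4.png

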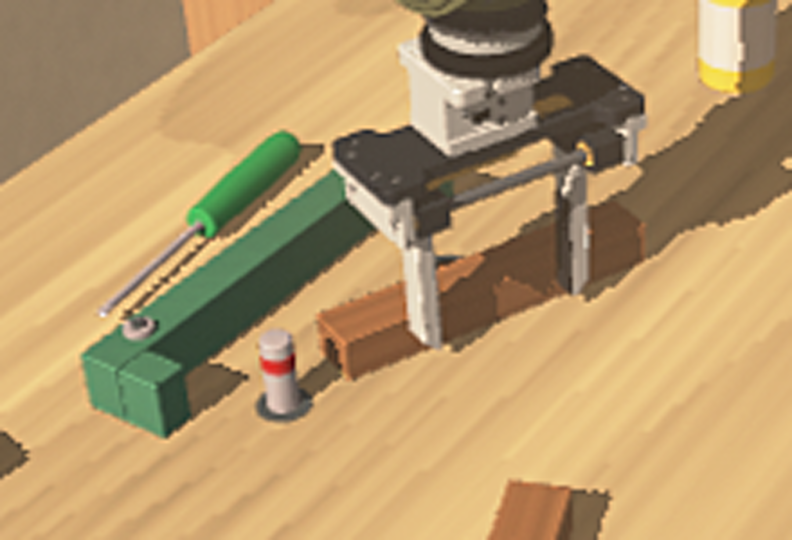

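View pics/c5.png

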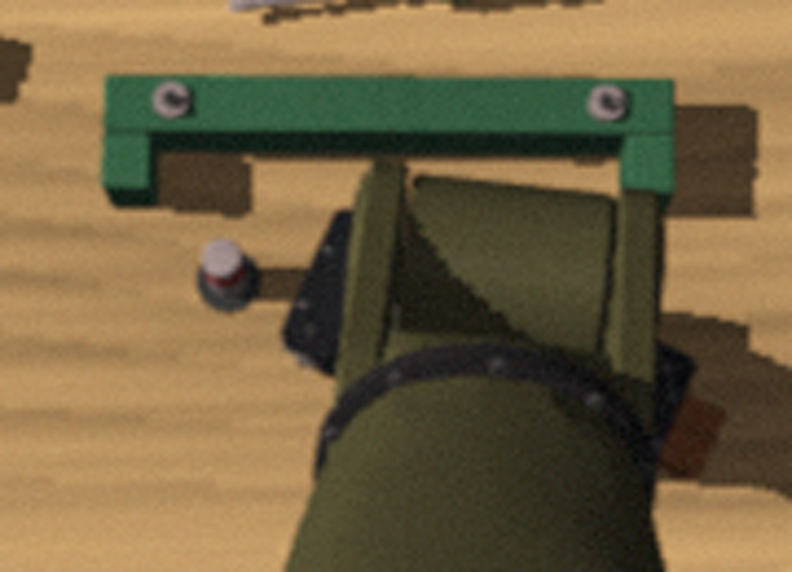

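```bash
cat >> h.py <<'E'
O=np.array([.690,-.001]);Y=-.041
def bay(p):
    c,s=np.cos(Y),np.sin(Y); d=np.array(p)[:2]-O; return np.array([c*d[0]+s*d[1],-s*d[0]+c*d[1]])
E
python3 - <<'E'
from h import *
np.set_printoptions(precision=4,suppress=True)
S=lambda u,v,z:q(u,v,z,'side',(150,150),3.6)
for u,v,z in [(347,340,.03),(318,312,.03),(351,378,0),(641,259,0),(272,340,.05)]: p=S(u,v,z);print(p,bay(p))
for u,v in [(725,405),(700,476)]: p=q(u,v,.03);print('topR',p,bay(p))
E
```

```text
[0.6067 0.0454 0.03  ] [-0.0851  0.0429]
[0.6388 0.031  0.03  ] [-0.0524  0.0299]
[ 0.6079  0.0441 -0.    ] [-0.0839  0.0417]
[ 0.5172 -0.1519  0.    ] [-0.1664 -0.1579]
[0.6275 0.0877 0.05  ] [-0.0661  0.0861]
topR [ 0.5472 -0.1653  0.03  ] [-0.1359 -0.17  ]
topR [ 0.5117 -0.1511  0.03  ] [-0.172  -0.1573]
```

Request:
send_rows(rows=[[[4.5, -2.2, 0, 0], [4.5, -2.2, 0, 0], [4.5, -2.2, 0, 0], [4.5, -2.1, 0, 0], [0, 0, 0, 0], [-10, 5, 0, 0], [-20, 10, 20, 0], [0, 0, 40, 0], [0, 0, 40, 0], [-10, -10, 40, 0]]])

```text
time_s: 4.6
ee_pos: [0.531, -0.0446, 0.1541]
eef_rot: [-2.623, 1.57, 0.075]
force: [-0.2, -0.3, 0.1]
grip_width: 0.0941
```

Run:
```python
from h import *
tool(); 
for n in('side','top'): snap(n,n+'3')
b=cv2.imread('pics/side3.png');cv2.imwrite('pics/c6.png',cv2.resize(b[150:300,150:370],None,fx=3.6,fy=3.6,interpolation=cv2.INTER_CUBIC))
```

```text
t 4.6 tcp [ 0.531  -0.0446  0.1541] jawyaw -0.4431 toolx [ 0.  0. -1.] tooly [-0.429 -0.903 -0.   ] F [-0.2 -0.3  0.1] w 0.0941 q [-0.15  0.31  1.63  0.    1.2   1.86]
```

View pics/c6.png

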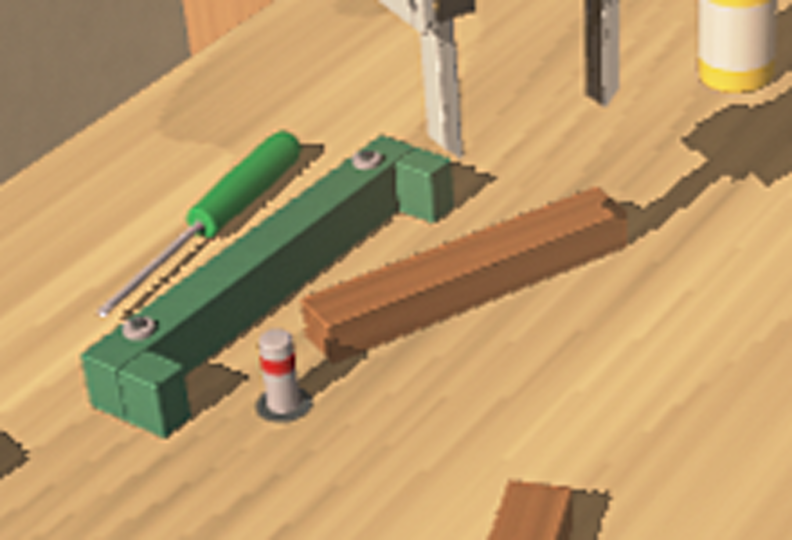

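Run:
```python
from h import *
np.set_printoptions(precision=4,suppress=True)
S=lambda u,v,z:q(u,v,z,'side',(150,150),3.6)
P=np.array([S(u,v,.03)[:2] for u,v in [(303,298),(328,324),(627,216),(600,189)]])
B=np.array([bay(p) for p in P]);print(P,B)
for X in(P,B):
  a=(X[0]+X[1]-X[2]-X[3])/2; print('c',X.mean(0),'yaw',np.arctan2(-a[0],a[1]),np.hypot(*a))
for l,u,v,z in [('iL?',116,365,.04),('cheekL near in',187,371,.04),('cheekR inner near',424,164,.04),('cheekR outer near',452,158,.04)]: print(l,bay(S(u,v,z)))
```

```text
[[ 0.6556  0.0237]
 [ 0.6262  0.0379]
 [ 0.5277 -0.1521]
 [ 0.5591 -0.1714]] [[-0.0354  0.0233]
 [-0.0653  0.0363]
 [-0.156  -0.1577]
 [-0.1238 -0.1756]]
c [ 0.5922 -0.0655] yaw -0.46862585851891314 0.21585817882042976
c [-0.0951 -0.0684] yaw -0.4276258585189134 0.21585817882042982
iL? [0.0051 0.1429]
cheekL near in [-0.034   0.1254]
cheekR inner near [-0.0165 -0.1273]
cheekR outer near [-0.0279 -0.1431]
```

Request:
send_rows(rows=[[[0, -13.4, 0, 0.1423], [0, -13.4, 0, 0.1423], [0, -13.4, 0, 0.1423], [0, -13.4, 0, 0.1423], [0, -13.4, 0, 0.1423], [0, -13.4, 0, 0.1423], [0, -13.4, 0, 0.1423], [0, -13.4, 0, 0.1423], [0, -13.4, 0, 0.1423], [0, -13.4, 0, 0.1423], [0, -13.4, 0, 0.1423], [0, 0, 0, 0]]], grip=0.79, newtons=10)

```text
time_s: 5.9
ee_pos: [0.5306, -0.1935, 0.1516]
eef_rot: [-1.343, 1.57, 2.921]
force: [0.2, -0.2, -0.9]
grip_width: 0.0101
```

Request:
send_rows(rows=[[[0, 0, -40, 0], [0, 0, -40, 0], [0, 0, -30, 0], [0, 0, -20, 0], [0, 0, -10, 0], [0, 0, -2, 0], [0, 0, 0, 0]]])

```text
time_s: 6.6
ee_pos: [0.5312, -0.1924, 0.011]
eef_rot: [1.663, 1.57, -0.358]
force: [-0.6, -0.4, -0.2]
grip_width: 0.0098
```

Run:
```python
from h import *
tool(); 
for n in('side','top'): snap(n,n+'4')
b=cv2.imread('pics/side4.png');cv2.imwrite('pics/c7.png',cv2.resize(b[150:300,150:370],None,fx=3.6,fy=3.6,interpolation=cv2.INTER_CUBIC))
b=cv2.imread('pics/top4.png');cv2.imwrite('pics/c8.png',cv2.resize(b[120:250,240:420],None,fx=4.4,fy=4.4,interpolation=cv2.INTER_CUBIC))
```

```text
t 6.6 tcp [ 0.5312 -0.1924  0.011 ] jawyaw 1.1197 toolx [ 0.001 -0.    -1.   ] tooly [ 0.9   -0.436  0.001] F [-0.6 -0.4 -0.2] w 0.0098 q [-0.41  0.57  1.64  0.    0.94  0.04]
```

View pics/c7.png

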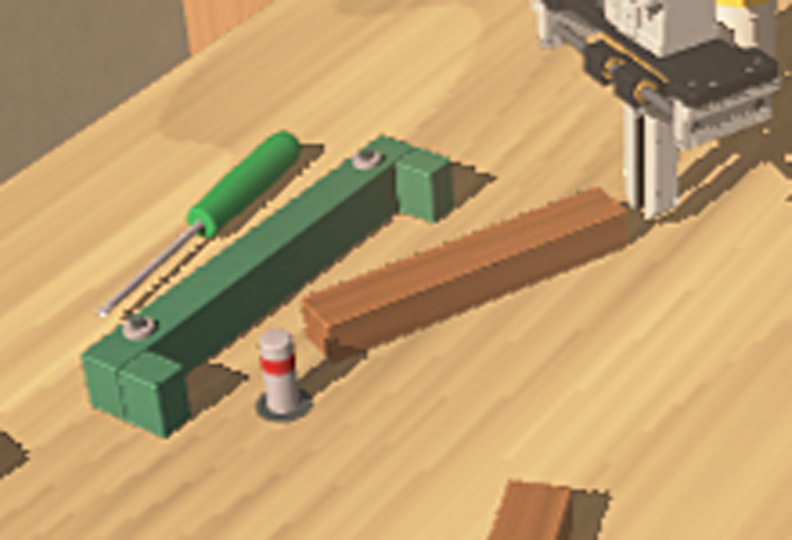

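View pics/c8.png

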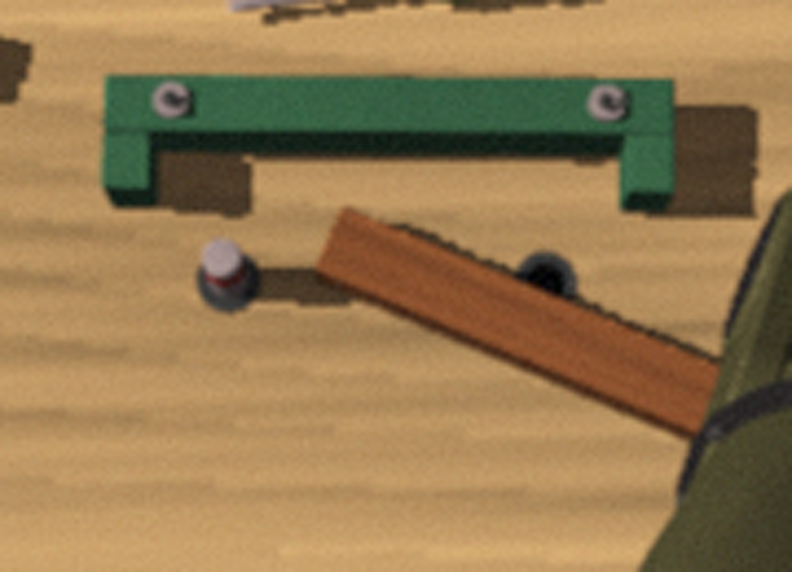

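Run:
```python
from h import *
np.set_printoptions(precision=4,suppress=True)
F,N,n2,f2=[q(u,v,.03)[:2] for u,v in [(346,208),(317,268),(690,437),(720,362)]]
for a,b in((F,f2),(N,n2)): d=a-b; print('yaw',np.arctan2(-d[0],d[1]))
print(F,N,bay(F),bay(N)); y=-.45
a=np.array([-np.sin(y),np.cos(y)]);n=np.array([-a[1],a[0]])
m=(F+N)/2; print('c',m-.11*a,bay(m-.11*a),'end',m-.22*a,'post clr',((O+[-.0645,.0845])-N)@n-.01)
print('tool offset', (np.array([.5312,-.1924])-m)@n,(np.array([.5312,-.1924])-m)@a)
```

```text
yaw -0.4312281280752829
yaw -0.4642213136146188
[0.6545 0.0216] [0.6237 0.0371] [-0.0364  0.0212] [-0.0678  0.0354]
c [ 0.5913 -0.0697] [-0.0958 -0.0727] end [ 0.5434 -0.1687] post clr 0.008575747704635065
tool offset 0.0007037998696192158 -0.24662359669144973
```

Request:
send_rows(rows=[[[3.0, 6.3, 0, 0], [3.0, 6.3, 0, 0], [3.0, 6.3, 0, 0], [3.0, 6.3, 0, 0], [3.0, 6.3, 0, 0], [3.0, 6.3, 0, 0], [3.0, 6.3, 0, 0], [3.0, 6.3, 0, 0], [3.0, 6.3, 0, 0], [3.0, 6.3, 0, 0]]])

```text
time_s: 7.7
ee_pos: [0.5611, -0.129, 0.0104]
eef_rot: [-0.108, 1.571, -2.129]
force: [-1.1, -1.5, 1.5]
grip_width: 0.01
```

Run:
```python
from h import *
tool(); 
for n in('top',): snap(n,n+'5')
b=cv2.imread('pics/top5.png');cv2.imwrite('pics/c9.png',cv2.resize(b[120:250,240:420],None,fx=4.4,fy=4.4,interpolation=cv2.INTER_CUBIC))
```

```text
t 7.7 tcp [ 0.5611 -0.129   0.0104] jawyaw 1.1211 toolx [-0. -0. -1.] tooly [ 0.901 -0.435 -0.   ] F [-1.1 -1.5  1.5] w 0.01 q [-0.29  0.59  1.61 -0.    0.95  0.16]
```

View pics/c9.png

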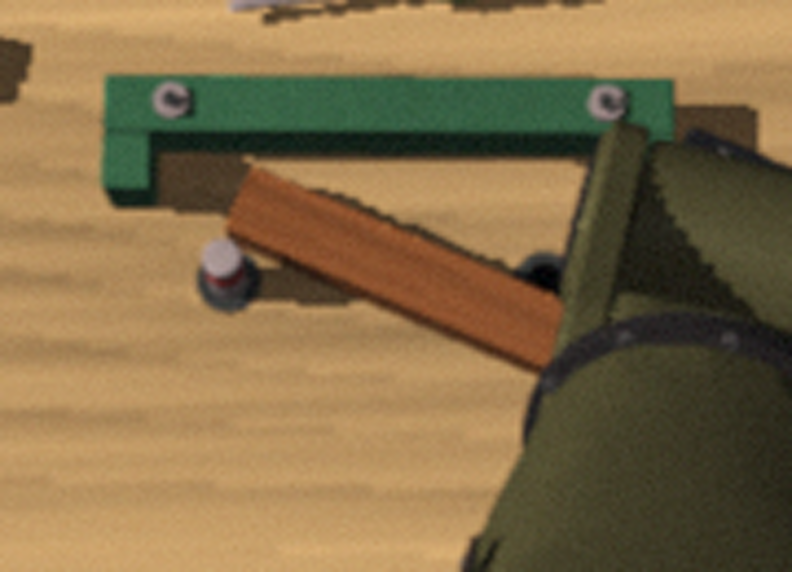

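Request:
send_rows(rows=[[[2.2, 4.6, 0, 0], [2.2, 4.6, 0, 0], [2.2, 4.6, 0, 0], [2.2, 4.6, 0, 0], [2.2, 4.6, 0, 0], [0, 0, 0, 0]]])

```text
time_s: 8.35
ee_pos: [0.5721, -0.1059, 0.0104]
eef_rot: [3.016, 1.571, 0.996]
force: [-0.5, -0.4, 0.1]
grip_width: 0.0101
```

Run:
```python
from h import *
tool(); 
for n in('top','side'): snap(n,n+'6')
b=cv2.imread('pics/top6.png');cv2.imwrite('pics/c10.png',cv2.resize(b[120:250,240:420],None,fx=4.4,fy=4.4,interpolation=cv2.INTER_CUBIC))
b=cv2.imread('pics/side6.png');cv2.imwrite('pics/c11.png',cv2.resize(b[150:300,150:370],None,fx=3.6,fy=3.6,interpolation=cv2.INTER_CUBIC))
```

```text
t 8.35 tcp [ 0.5721 -0.1059  0.0104] jawyaw 1.1216 toolx [ 0.  0. -1.] tooly [ 0.901 -0.434  0.   ] F [-0.5 -0.4  0.1] w 0.0101 q [-0.25  0.6   1.59  0.    0.96  0.2 ]
```

View pics/c10.png

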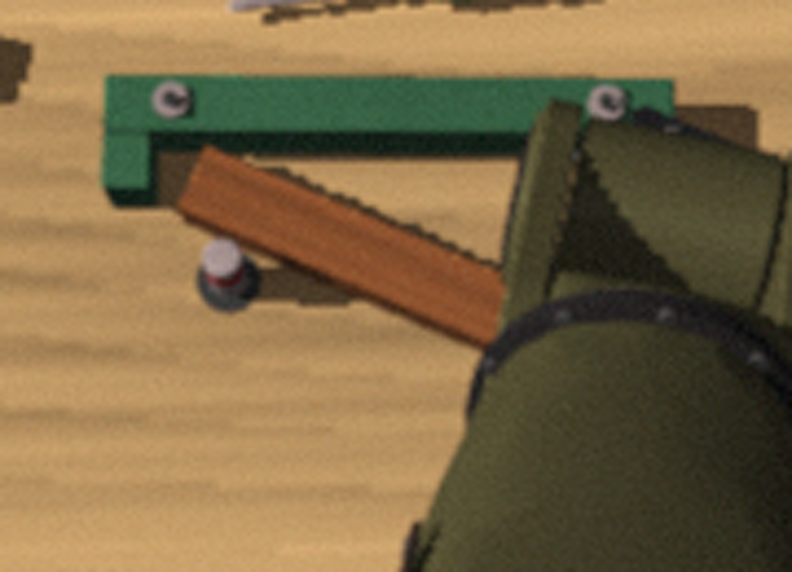

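View pics/c11.png

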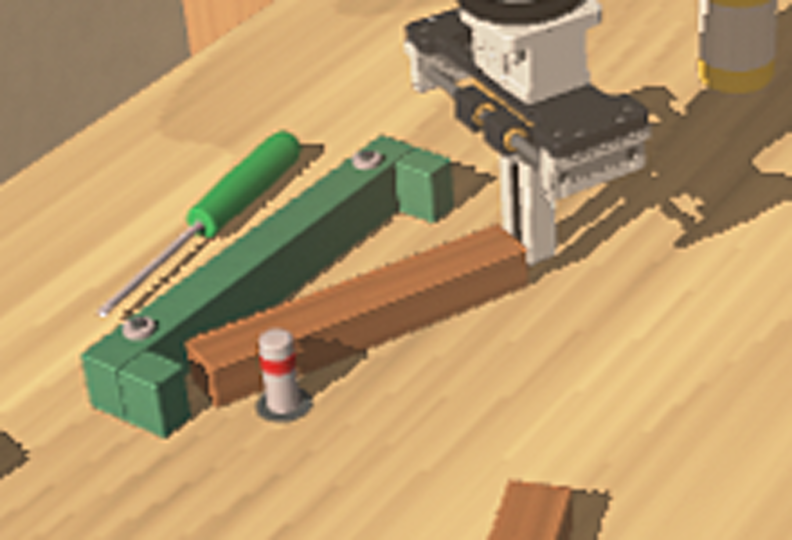

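Run:
```python
from h import *
np.set_printoptions(precision=4,suppress=True)
for u,v in [(207,146),(179,208),(500,267),(490,346)]: p=q(u,v,.03); print(p,bay(p))
```

```text
[0.6893 0.0918 0.03  ] [-0.0045  0.0927]
[0.6572 0.1066 0.03  ] [-0.0372  0.1061]
[ 0.6214 -0.0554  0.03  ] [-0.0663 -0.0572]
[ 0.5808 -0.049   0.03  ] [-0.1071 -0.0524]
```

Request:
send_rows(rows=[[[-4.5, -9, 0, 0], [-5, -5, 35, 0], [-10, 15, 25, 0], [-3, 20, 0, 0], [0, 20, -20, 0], [0, 0, -30, 0], [0, 0, -10, 0], [0, 0, 0, 0]]], grip=1)

```text
time_s: 9.25
ee_pos: [0.5485, -0.0661, 0.0094]
eef_rot: [-1.292, 1.568, 2.97]
force: [-0.7, -0.6, -0.0]
grip_width: 0.0007
```

Run:
```python
from h import *
tool(); 
for n in('side',): snap(n,n+'7')
b=cv2.imread('pics/side7.png');cv2.imwrite('pics/c12.png',cv2.resize(b[150:300,150:370],None,fx=3.6,fy=3.6,interpolation=cv2.INTER_CUBIC))
```

```text
t 9.25 tcp [ 0.5485 -0.0661  0.0094] jawyaw 1.1205 toolx [-0.003  0.    -1.   ] tooly [ 0.9   -0.435 -0.002] F [-0.7 -0.6 -0. ] w 0.0007 q [-0.19  0.55  1.67 -0.    0.92  0.26]
```

View pics/c12.png

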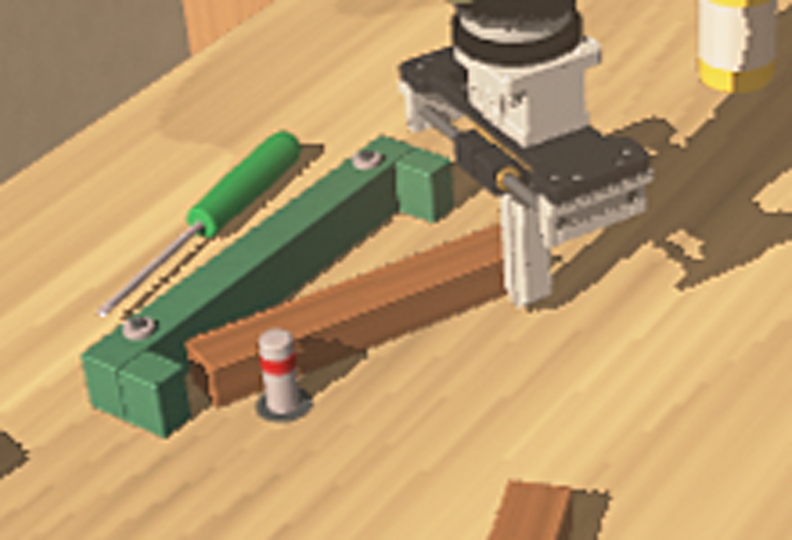

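Request:
send_rows(rows=[[[5, 0, 0, 0], [5, 0, 0, 0.02], [5, 0.5, 0, 0.02], [5, 0.5, 0, 0.02], [5, 0.5, 0, 0.02], [5, 0.5, 0, 0.02], [5, 0.5, 0, 0.02], [5, 0.5, 0, 0.02], [5, 0.5, 0, 0.02], [0, 0, 0, 0]]])

```text
time_s: 10.3
ee_pos: [0.595, -0.062, 0.0104]
eef_rot: [1.782, 1.57, -0.078]
force: [0.2, 0.2, -0.1]
grip_width: 0.0003
```

Run:
```python
from h import *
tool(); 
for n in('top','side'): snap(n,n+'8')
b=cv2.imread('pics/top8.png');cv2.imwrite('pics/c13.png',cv2.resize(b[120:250,240:420],None,fx=4.4,fy=4.4,interpolation=cv2.INTER_CUBIC))
b=cv2.imread('pics/side8.png');cv2.imwrite('pics/c14.png',cv2.resize(b[150:300,150:370],None,fx=3.6,fy=3.6,interpolation=cv2.INTER_CUBIC))
```

```text
t 10.3 tcp [ 0.595  -0.062   0.0104] jawyaw 1.2822 toolx [ 0. -0. -1.] tooly [ 0.959 -0.285  0.   ] F [ 0.2  0.2 -0.1] w 0.0003 q [-0.17  0.63  1.54  0.    0.98  0.12]
```

View pics/c13.png

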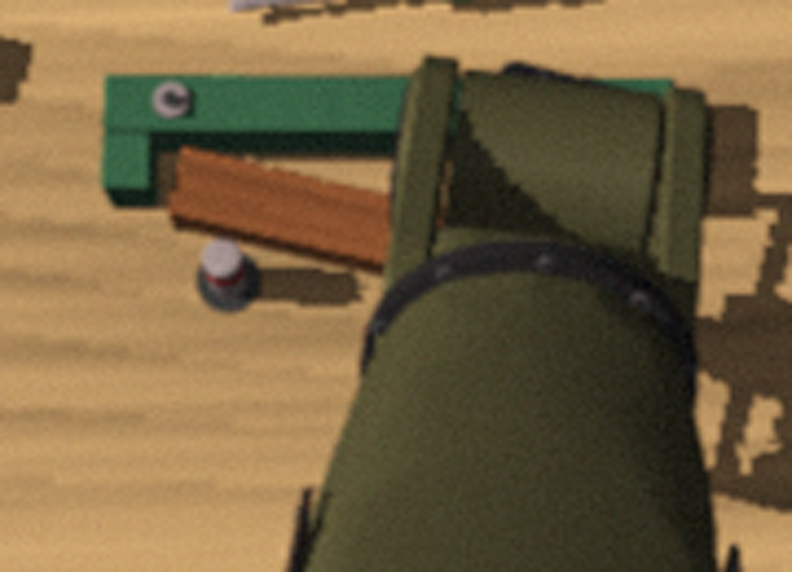

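View pics/c14.png

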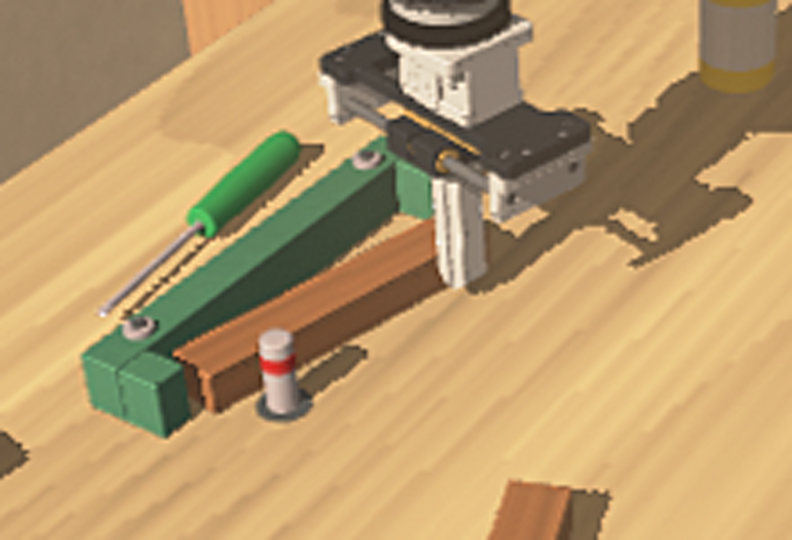

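Run:
```python
from h import *
np.set_printoptions(precision=4,suppress=True)
F,N,f2,n2=[q(u,v,.03)[:2] for u,v in [(182,147),(171,222),(390,195),(385,266)]]
for p in(F,N,f2,n2): print(p,bay(p))
for a,b in((F,f2),(N,n2)): d=a-b; print('yaw bay',np.arctan2(-d[0],d[1])-Y)
d=N-F;print(np.arctan2(d[1],-d[0])*-1-Y)
```

```text
[0.6892 0.1046] [-0.0051  0.1054]
[0.65   0.1108] [-0.0446  0.11  ]
[ 0.6606 -0.0009] [-0.0294 -0.0011]
[0.6237 0.0027] [-0.0664  0.0009]
yaw bay -0.22378772853314213
yaw bay -0.19757043038955244
-0.11612898126076443
```

Request:
send_rows(rows=[[[5, 0.4, 0, 0.025], [5, 0.4, 0, 0.025], [5, 0.4, 0, 0.025], [5, 0.4, 0, 0.025], [5, 0.4, 0, 0.025], [5, 0.4, 0, 0.025], [4, 0.4, 0, 0.025], [0, 0, 0, 0]]])

```text
time_s: 11.2
ee_pos: [0.6288, -0.0592, 0.0104]
eef_rot: [1.819, 1.571, 0.135]
force: [-0.0, 0.7, 0.1]
grip_width: 0.0008
```

Run:
```python
from h import *
tool(); 
for n in('top','side'): snap(n,n+'9')
b=cv2.imread('pics/top9.png');cv2.imwrite('pics/c15.png',cv2.resize(b[120:250,240:420],None,fx=4.4,fy=4.4,interpolation=cv2.INTER_CUBIC))
b=cv2.imread('pics/side9.png');cv2.imwrite('pics/c16.png',cv2.resize(b[150:300,150:370],None,fx=3.6,fy=3.6,interpolation=cv2.INTER_CUBIC))
```

```text
t 11.2 tcp [ 0.6288 -0.0592  0.0104] jawyaw 1.4574 toolx [ 0.  0. -1.] tooly [ 0.994 -0.113  0.   ] F [-0.   0.7  0.1] w 0.0008 q [-0.15  0.69  1.43  0.    1.02 -0.04]
```

View pics/c15.png

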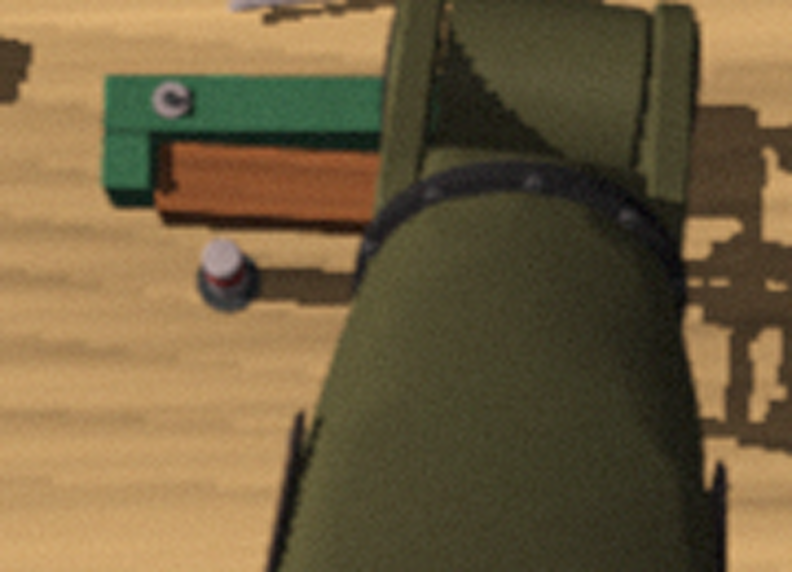

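View pics/c16.png

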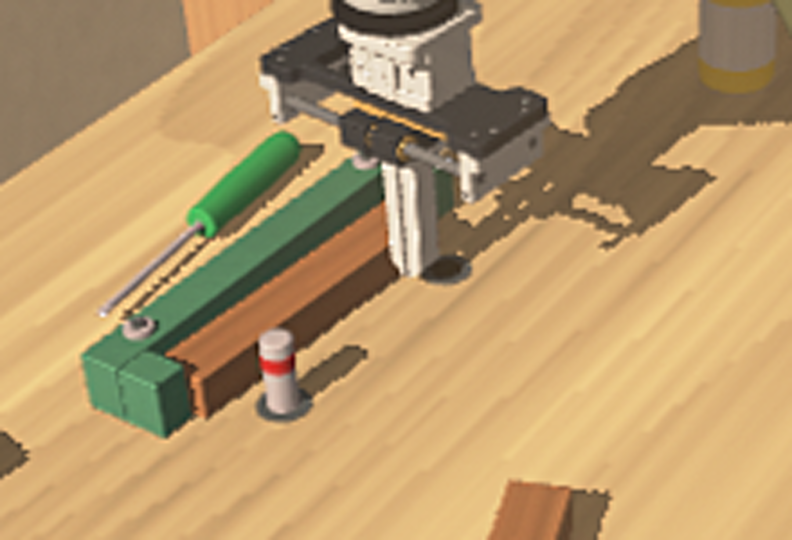

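Request:
send_rows(rows=[[[-20, 0, 0, 0], [0, 0, 40, 0], [0, 0, 30, -0.14], [0, 5, 0, -0.14], [0, 5, 0, -0.14], [0, 6, 0, -0.14], [0, 6, 0, -0.14], [0, 6, 0, -0.14], [0, 6, 0, -0.14], [0, 6, 0, -0.14], [0, 5, 0, -0.14], [0, 4, 0, -0.14]]], grip=-1)

```text
time_s: 12.5
ee_pos: [0.6083, -0.0099, 0.0805]
eef_rot: [-2.986, 1.571, 0.206]
force: [-0.3, -0.0, -0.3]
grip_width: 0.0924
```

Run:
```python
from h import *
tool()
for n in('side',): snap(n,n+'10')
b=cv2.imread('pics/side10.png');cv2.imwrite('pics/c17.png',cv2.resize(b[150:300,150:370],None,fx=3.6,fy=3.6,interpolation=cv2.INTER_CUBIC))
```

```text
t 12.5 tcp [ 0.6083 -0.0099  0.0805] jawyaw 0.0501 toolx [ 0.  0. -1.] tooly [ 0.05  -0.999 -0.   ] F [-0.3 -0.  -0.3] w 0.0924 q [-0.08  0.55  1.47  0.    1.12  1.44]
```

View pics/c17.png

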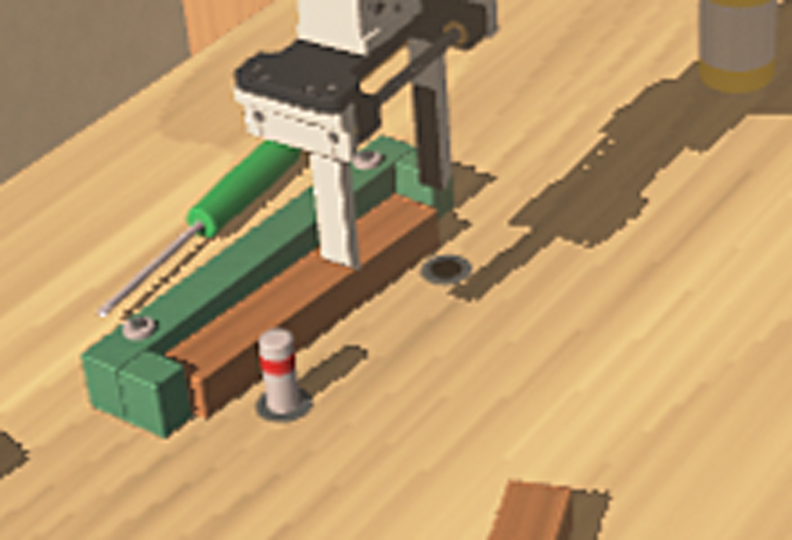

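Request:
send_rows(rows=[[[0, 0, -25, -0.046], [0, 0, -25, -0.045], [0, 0, -15, 0], [0, 0, -5, 0], [6, -0.2, 0, 0], [6, -0.2, 0, 0], [6, -0.2, 0, 0], [6, -0.2, 0, 0], [4, -0.2, 0, 0], [4, -0.2, 0, 0], [0, 0, 0, 0]]])

```text
time_s: 13.65
ee_pos: [0.6408, -0.0115, 0.0104]
eef_rot: [-2.979, 1.571, 0.128]
force: [0.3, -0.2, -0.2]
grip_width: 0.0941
```

Request:
send_rows(rows=[[[2, -0.1, 0, 0], [2, -0.1, 0, 0], [1, 0, 0, 0], [0, 0, 0, 0]]])

```text
time_s: 14.05
ee_pos: [0.6453, -0.0116, 0.0104]
eef_rot: [-0.203, 1.57, 2.903]
force: [-0.7, 0.1, -0.7]
grip_width: 0.0942
```

Run:
```python
from h import *
tool()
for n in('side',): snap(n,n+'11')
b=cv2.imread('pics/side11.png');cv2.imwrite('pics/c18.png',cv2.resize(b[150:300,150:370],None,fx=3.6,fy=3.6,interpolation=cv2.INTER_CUBIC))
```

```text
t 14.05 tcp [ 0.6453 -0.0116  0.0104] jawyaw -0.0349 toolx [-0.  0. -1.] tooly [-0.035 -0.999 -0.   ] F [-0.7  0.1 -0.7] w 0.0942 q [-0.07  0.72  1.38  0.    1.04  1.53]
```

View pics/c18.png

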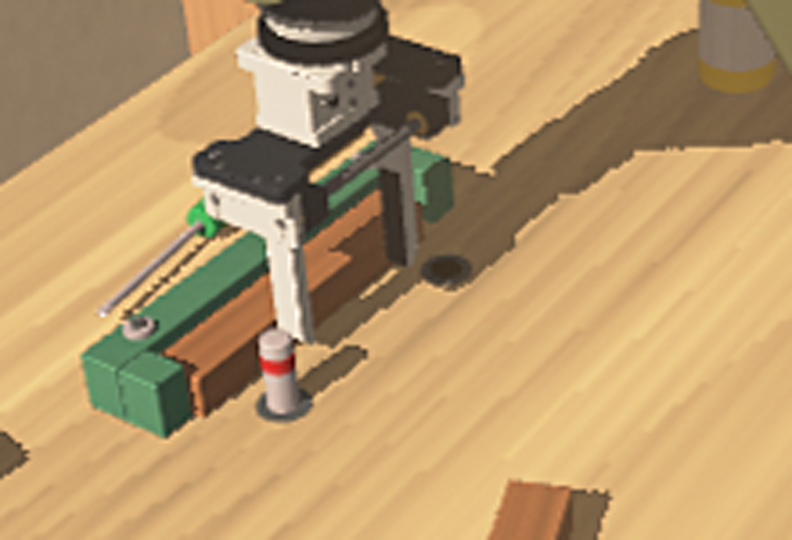

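Little force yet; press on in small steps until the fence reacts.

Request:
send_rows(rows=[[[1.5, 0, 0, 0], [1.5, 0, 0, 0], [0, 0, 0, 0]]])

```text
time_s: 14.4
ee_pos: [0.6458, -0.0115, 0.0104]
eef_rot: [-0.036, 1.563, 3.069]
force: [-24.0, 1.7, 14.6]
grip_width: 0.0937
```

Request:
send_rows(rows=[[[-3, 0, 0, 0], [-10, 0, 0, 0], [-25, 0, 0, 0], [0, 0, 40, 0], [-20, 0, 40, 0], [-40, 0, 40, 0], [-50, 0, 20, 0], [-40, 0, 0, 0], [-20, 0, 0, 0], [0, 0, 0, 0], [0, 0, 0, 0]]])

```text
time_s: 15.5
ee_pos: [0.4493, -0.0117, 0.1449]
eef_rot: [3.067, 1.569, -0.11]
force: [0.2, -0.1, -0.6]
grip_width: 0.0941
```

Run:
```python
from h import *
tool()
for n in('top','side'): snap(n,n+'12')
b=cv2.imread('pics/side12.png');cv2.imwrite('pics/c19.png',cv2.resize(b[150:300,150:370],None,fx=3.6,fy=3.6,interpolation=cv2.INTER_CUBIC))
b=cv2.imread('pics/top12.png');cv2.imwrite('pics/c20.png',cv2.resize(b[120:250,240:420],None,fx=4.4,fy=4.4,interpolation=cv2.INTER_CUBIC))
```

```text
t 15.5 tcp [ 0.4493 -0.0117  0.1449] jawyaw -0.035 toolx [ 0.002 -0.    -1.   ] tooly [-0.035 -0.999  0.   ] F [ 0.2 -0.1 -0.6] w 0.0941 q [-0.11  0.14  1.87 -0.    1.13  1.5 ]
```

View pics/c19.png

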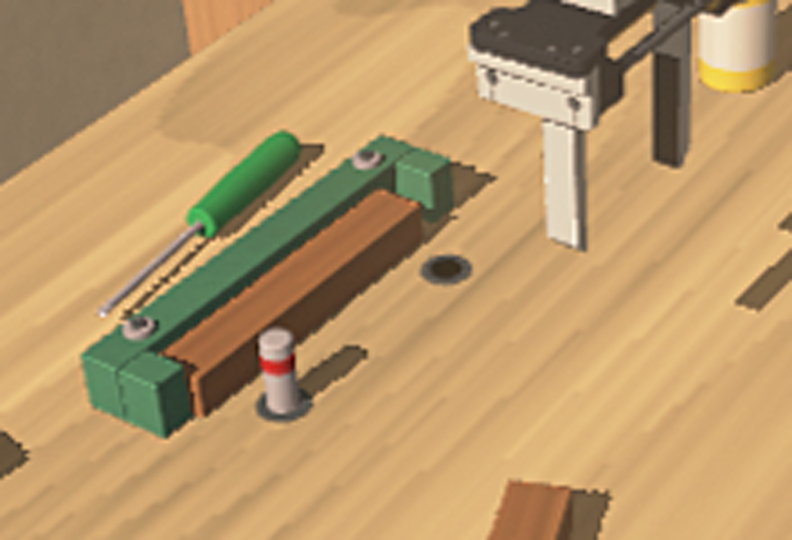

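View pics/c20.png

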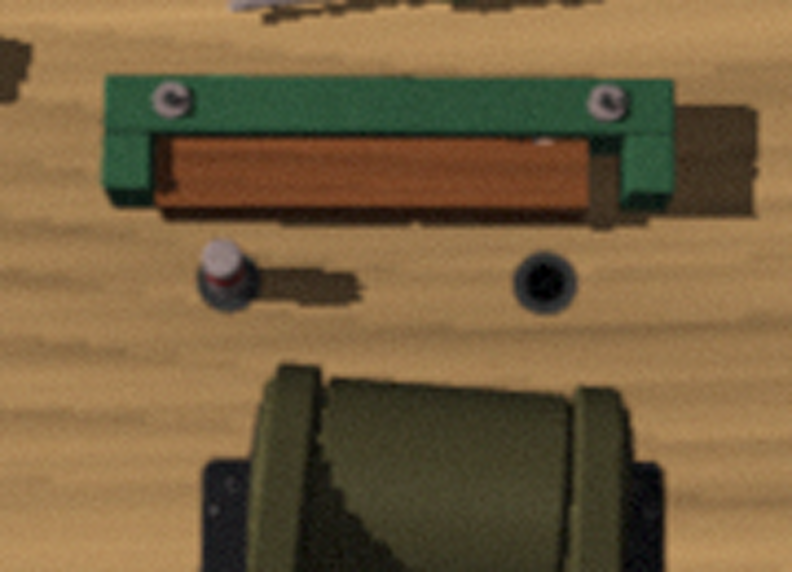

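View pics/top12.png

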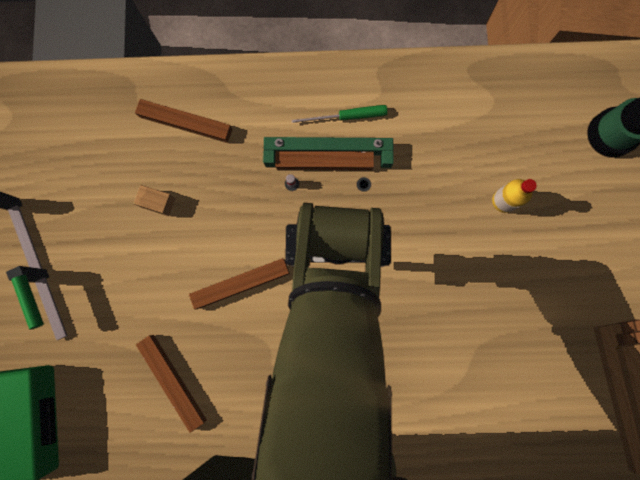

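Run:
```python
from h import *
np.set_printoptions(precision=4,suppress=True)
pts={k:bay(q(u,v,z)) for k,u,v,z in [('NL',158,206,.03),('NR',588,209,.03),('FR',589,141,.03),('FL',158,138,.03),('ckL',152,170,.04),('ckR',621,170,.04)]}
for k in pts: print(k,pts[k])
d=pts['NL']-pts['NR'];print('ang',np.arctan2(-d[0],d[1]),'cy rel cheeks',(pts['NL']+pts['NR'])[1]/2-(pts['ckL']+pts['ckR'])[1]/2, 'cx from near',(pts['NL']+pts['NR'])[0]/2+.018)
```

```text
NL [-0.0363  0.1169]
NR [-0.0358 -0.1015]
FR [-0.0001 -0.102 ]
FL [-0.0005  0.1178]
ckL [-0.0204  0.1193]
ckR [-0.0182 -0.1172]
ang 0.0023004379503497136 cy rel cheeks 0.00664538459601758 cx from near -0.01801090959223348
```

Run:
```python
from h import *
print(ctrl.hand_in()); tool()
```

```text
the job is handed in; nothing more can be done
None
the job is handed in; nothing more can be done
```

The batten is home in the green bay, flush against the back fence and between the cheeks, and I handed the job in after about 15.5 s of robot time. The hand-in reports no verdict.

**What I did**
- I took the batten nearest the bay, the one farthest to the robot's right.
- I turned it with both open fingers against its long face, to about 0.42 rad from the fence.
- I pushed its right end with the nearly closed fingers, so its left end went in behind the post.
- I swung the right end in with the closed fingers, then pressed it square against the fence with both fingers. The fence pushed back with 24 N.

**Last checks** (bay frame, from the top camera; calibration good to about 2 mm)

| Check | Measured | Needed |
|---|---|---|
| Batten x | about -18 mm | -24 to -12 mm |
| Batten y | about +7 mm | -14 to +14 mm |
| Angle to fence | about 0.002 rad | below 0.04 rad |

- **Off-centre:** the batten sits toward the left cheek, with only a few millimetres between them.
- **Other items:** the glue bottle, wooden block and screwdriver look unmoved against the first picture. I judged that by eye rather than measuring it.
- **Hand:** it finished clear, at x 0.449 m and z 0.145 m, with the force reading close to zero.
- **Disagreement:** the two cameras differed on the batten's angle by up to about 0.02 rad during the pushes, and by a few millimetres on the bay's corners and the post. I used the top camera for the final figures.

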